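Zero a coarse/fine positioning stage and snap its lock down

TASK

Zero the little positioning stage on the bench and lock it: first turn the big coarse knob until the white line on it points at the black index ridge on the base, then turn the small fine knob on top of it the same way, so that all three lie in one straight line. Then press the lock's push bar down, without gripping it, until it snaps through and stays down; ease off as soon as it snaps rather than ramming it on against its end, and leave the knobs lined up and the things standing around undisturbed.

Things in the scene. Friction and masses are not known exactly. Their poses are not given: they have to be found in the camera images.
- stage: Positioning stage, fixed to the bench: aluminium base 220 x 110 mm, top face 24 mm above the bench; origin under its centre, its x axis along the 220 mm side from the knobs towards the lock, z up. A low rail along its +y edge bears two small slides, up to 38 mm above the bench, that the knobs drive.
- knob_axis (a point): Centre of the coarse knob, half-way up it (48 mm above the bench), on the vertical axis that both knobs share; axes as the stage. Round ribbed black knob, 60 mm across, 24 mm high, from 36 to 60 mm above the bench, with a white line on its top near the rim. Turns with light friction and stays where it is left; turning one knob does not turn the other.
- fine_axis (a point): Centre of the fine knob, half-way up it (76 mm above the bench), on the same axis; axes as the stage, does not turn with the knob. Round ribbed black knob, 30 mm across, 28 mm high, from 62 to 90 mm above the bench, with a white line on its top from the centre to the rim.
- index_mark (a point): Top of the black index ridge on the base, 16 mm long, 5 mm wide, 44 mm from the knob axis on the stage's -x side (away from the lock), top 30 mm above the bench.
- lock_foot (a point): Point on the base's top face (24 mm above the bench) under the middle of the lock's push bar; axes as the stage. The black bar, 70 mm long (stage y), 32 wide (x), 12 thick, stands over a grey block that is clamped at differing heights: the unpressed bar's top is 59 to 79 mm above this point; how high is not reported and must be found by touch or sight.
- coarse_knob (a joint): Angle of the coarse knob, rad: 0 when its white line points at the index ridge, grows counter-clockwise seen from above; range -1.6 to 1.6.
- fine_knob (a joint): Angle of the fine knob, rad: 0 when its white line points at the index ridge, grows counter-clockwise seen from above; range -1.6 to 1.6.
- lock_bar (a joint): How far the push bar is pressed down, m: 0 unpressed. The resistance climbs to a peak of about 12 N near 2.5 mm, then falls away; past 6 mm the bar pulls itself on down and stays at about 12 mm (snapped). Let go before 6 mm, it springs back up. Beyond 12 mm it stiffens sharply (20 N drives it about 1 mm further); end stop at 15 mm.
- dapping_cube: Bystander: grey steel cube, 50 mm, loose; origin under its centre.
- bur_block: Bystander: wooden block with burs standing in it, 52 x 95 x 53 mm, loose; origin under its centre.
- solder_tin: Bystander: flat round tin with a green lid, 63 mm across, 19 mm high, loose; origin under its centre.
- jar_bench: Bystander: small glass jar with a lid, 49 mm across, 52 mm high, loose, on the left of the bench; origin under its centre.

How it is judged:
By the outcome, as a careful person would: the job done as asked, in the order asked, and still so for the second after the job is handed in, with the robot touching nothing.
It also fails if it takes over 50 s, if anything falls off the work surface, if the arm or the gripper's body presses on something with over 40 N, if the wrist force passes 120 N, or if a joint passes its speed limit or range.

ROBOT

A 7-joint arm with a two-finger parallel gripper is mounted at the origin on a cart in front of the work surface, level with it; the furniture and walls round the work are solid. World frame = base frame: x ahead of the robot, y to its left, z up, the work surface at z = 0. Lengths are in m, angles in rad, forces in N, time in s.
With the tool pointing down it reaches from about 0.425 to 0.925 m from the base axis. Payload 6.8 kg.
Tool frame: the origin (TCP) lies at the very end of the fingers, on their centre line; the grasp point (between the pads) lies 19 mm behind it; z points along the fingers, y is the line along which they close (so a half turn about z gives the same grasp; the last joint's range is limited). The gripper opens to 85 mm and grips with 20 to 120 N. Pads are 22 mm wide; open, the fingers measure 114 mm over their backs; the gripper's body (76 mm by 85 mm) begins 54 mm behind the grasp point. The pads swing forward as they close: fully open they stand 13 mm farther back than shut.
Start: joints at [-1.415, 0.477, 0.022, 1.555, -0.011, 1.109, -0.083], TCP at [0.176, 0.652, 0.21] pointing down, gripper open.
Joint ranges: [-2.96, 2.96], [-0.34, 2.1], [-1.41, 1.46], [0.24, 2.44], [-1.37, 4.51], [0.17, 1.92], [-2.96, 2.96]. Speed limits (rad/s): [2.39, 2.39, 3.14, 3.14, 3.14, 3.14, 3.14].

INTERFACE

Orientations are given as a rotation vector (axis times angle).
In Python, from bench import r gives the robot as it stands.
- The arm moves only by the shell command python3 -m jog 'ROWS' [FORCE]. ROWS is JSON, a list of rows, each an object of numbers: "fingers": the finger opening in m, from 0 to 0.0854; "x", "y", "z": the shift along the tool's x, y, z in m; "rx", "ry", "rz": the turn, a rotation vector about the tool's x, y, z in degrees. In form: [{"fingers": .., "x": .., "y": .., "z": .., "rx": .., "ry": .., "rz": ..}, ...]. A call has 1 to 8 rows; each row shifts and turns the commanded pose from where the row before left it, along the tool's axes as they then stand; what a row does not reach is not made up. A row lasts 1/8 s, in which the tool goes at most 62.5 mm and 10.7 degrees, less where a joint would pass 70% of its speed; a pose out of reach is approached as far as the arm can. A call is refused whole if a number of a shift passes 0.0625 or a number of a turn 10.7, either way. A call with a gripper value outside its range is refused whole. The fingers move at their own pace and stop on an object; FORCE is the grip in N (left out, the last holds). Time passes only in rows, so rows that do not move let the fingers close. It gives the time, the measured TCP pose, the force, the opening and the grip force at its end, in the units of the state.
- r.get_obs(): the state, without advancing time (a new reading comes with each control period).
- r.grab_frame(name): name is "scene" or "top" or "wrist"; returns (picture, depth): 384x512x3 uint8, red, green, blue; 384x512 float32, m along the optical axis (not along the pixel's ray), 0 where there is no reading.
- r.get_calibration(name): a dict with "mtx" (3x3 intrinsics, pixels), "extrinsics" (4x4, takes a point from camera to world coordinates). Camera axes: x right, y down, z forward; pixel columns grow to the right and rows downward; lengths in m; the calibration is good to about 2 mm. A picture is of the moment at which its call begins: read the wrist's pose just before it. get_calibration takes no time and is no camera call; for the wrist camera it gives the pose at the moment of the call.
- r.hand_in(): hands the job in; it is judged then, once.
Trained networks look in the newest picture that a camera, given by its name, has taken for a name from the list of things; names that differ only in an ending like _2 or _b are one class to them, and where a whole thing is asked for, a point or a joint stands for the part that bears it (a point fixed in the world has none). Each returns a list of dicts, best first, with "score" (0 to 1); they miss things now and then, are a little off and sometimes report something else, mostly with a low value. They report only what shows in the picture. A call takes as long as a camera call.
- r.search_frame(target, camera): "xyz" ([x, y, z] in m, in world coordinates, good to about 4 mm: the middle of the surface that is visible of it).
- r.landmark_of(target, camera): "xyz" ([x, y, z] in m, in world coordinates, good to about 4 mm: a listed point, or the origin of a listed thing).
The state is a dict: "clock": time; "joints": joint angles; "qvel": joint speeds; "tau": joint torques, N m; "tcp_pos": TCP position; "orientation": TCP orientation; "contact_force": force on the tool from outside, world axes, zero at the start; "moment": the same for the moment, N m; "grip_width": finger opening in m; "gripper_force": force on a finger pad.
Only numpy, scipy, OpenCV 4.12 (cv2) and the standard library are available. Lean on these libraries where they do the work, as an engineer would, in place of code of your own. Each camera call takes 0.05 s, during which the arm holds its last target. There are 200 camera calls.

## Working session

There is one attempt and no reset: what is moved stays moved. The work goes in short steps, Python scripts to look and compute and a shell command to move; the robot and the scene stay as the last step left them, time stands still between calls to the robot, and variables do not carry over. Pictures are saved under pics/ and viewed, at most 13 in all, crops included, and the job is handed in when it is done.

```bash
mkdir -p pics; ls; python3 - <<'E'
from bench import r
import cv2, numpy as np
o=r.get_obs(); print({k:np.round(o[k],3) for k in('clock','tcp_pos','orientation','contact_force','grip_width')})
p,d=r.grab_frame("top"); cv2.imwrite("pics/top1.png",cv2.cvtColor(p,cv2.COLOR_RGB2BGR))
for n in("stage","knob_axis","fine_axis","index_mark","lock_foot","dapping_cube","bur_block","solder_tin","jar_bench"):
    print(n,[(np.round(x["xyz"],3),round(x["score"],2)) for x in r.landmark_of(n,"top")[:2]])
print(r.get_calibration("top"))
E
```

```text
pics
{'clock': np.float64(0.0), 'tcp_pos': array([0.176, 0.651, 0.209]), 'orientation': array([-4.130e-01, -3.114e+00,  3.000e-03]), 'contact_force': array([-0.221, -0.3  ,  1.048]), 'grip_width': np.float64(0.085)}
stage [(array([0.521, 0.352, 0.003]), 0.66)]
knob_axis [(array([0.47 , 0.358, 0.052]), 0.78)]
fine_axis [(array([0.468, 0.357, 0.074]), 0.91)]
index_mark [(array([0.428, 0.364, 0.029]), 0.91)]
lock_foot [(array([0.579, 0.337, 0.025]), 0.69)]
dapping_cube [(array([ 0.393,  0.116, -0.002]), 0.95)]
bur_block [(array([ 0.386, -0.02 , -0.004]), 0.97)]
solder_tin [(array([0.656, 0.485, 0.   ]), 0.68)]
jar_bench [(array([0.412, 0.496, 0.003]), 0.92)]
{'mtx': array([[424.3713907 ,   0.        , 248.6862221 ],
       [  0.        , 424.3713907 , 196.33806162],
       [  0.        ,   0.        ,   1.        ]]), 'extrinsics': array([[ 0.02446562, -0.99169874,  0.12623406,  0.40616485],
       [-0.99941972, -0.0212695 ,  0.02660529,  0.23072888],
       [-0.02369949, -0.12681172, -0.99164365,  1.00182747],
       [ 0.        ,  0.        ,  0.        ,  1.        ]])}
```

View pics/top1.png

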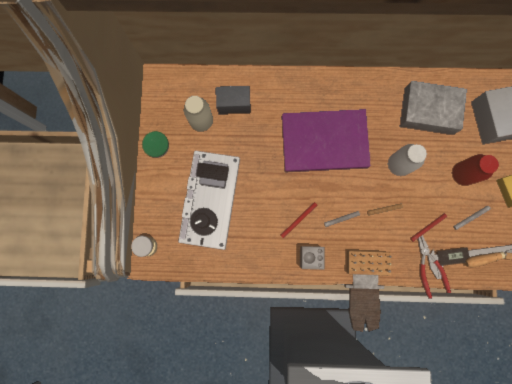

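The top view shows the stage at about (210,200), with the knobs at (204,221) and the lock at (212,173). The tin is at (155,144) and the jar at (143,245). A curved grey band on the left needs a check before I move.

```bash
python3 - <<'E'
from bench import r
import cv2, numpy as np
a,_=r.grab_frame("scene"); b,d=r.grab_frame("wrist")
cv2.imwrite("pics/sw.png",cv2.cvtColor(cv2.resize(np.vstack([a,b]),(400*1,600)),cv2.COLOR_RGB2BGR))
E
```

```text
(no output)
```

View pics/sw.png

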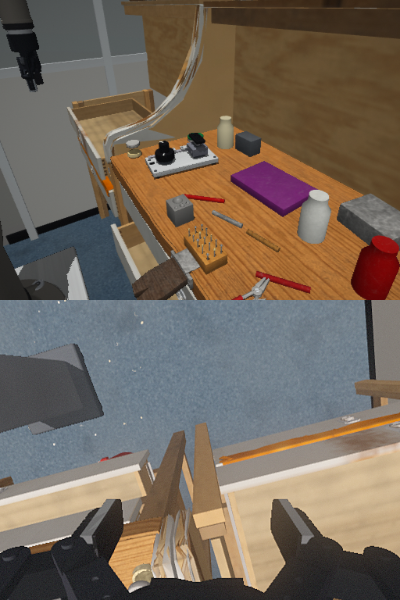

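The scene view (upper half) shows a curved hose or lamp arm rising behind and left of the stage, between the gripper and the bench. I'll get its 3D extent.

```bash
cat > h.py <<'E'
from bench import r
import cv2, numpy as np
def cloud(n):
    c=r.get_calibration(n); p,d=r.grab_frame(n); K=c["mtx"];E=c["extrinsics"]
    v,u=np.mgrid[:384,:512]; P=np.stack([(u-K[0,2])/K[0,0]*d,(v-K[1,2])/K[1,1]*d,d],-1)@E[:3,:3].T+E[:3,3]
    P[d==0]=np.nan; return p,P,c
E
python3 - <<'E'
from h import *
p,P,c=cloud("top")
for v in range(0,290,20):
    print(v,[(u,*np.round(P[v,u],2)) for u in range(10,140,15) if P[v,u,2]>-.1])
E
```

```text
0 [(10, np.float64(0.74), np.float64(0.58), np.float64(0.47)), (25, np.float64(0.75), np.float64(0.57), np.float64(0.45)), (40, np.float64(0.75), np.float64(0.55), np.float64(0.45)), (55, np.float64(0.76), np.float64(0.53), np.float64(0.44)), (70, np.float64(0.76), np.float64(0.51), np.float64(0.43)), (85, np.float64(0.76), np.float64(0.49), np.float64(0.43)), (100, np.float64(0.76), np.float64(0.47), np.float64(0.43)), (115, np.float64(0.75), np.float64(0.44), np.float64(0.46)), (130, np.float64(0.75), np.float64(0.42), np.float64(0.46))]
20 [(10, np.float64(0.86), np.float64(0.74), np.float64(0.21)), (25, np.float64(0.73), np.float64(0.58), np.float64(0.43)), (40, np.float64(0.75), np.float64(0.57), np.float64(0.4)), (55, np.float64(0.74), np.float64(0.54), np.float64(0.42)), (70, np.float64(0.75), np.float64(0.53), np.float64(0.39)), (85, np.float64(0.78), np.float64(0.53), np.float64(0.34)), (100, np.float64(0.82), np.float64(0.53), np.float64(0.28)), (115, np.float64(0.86), np.float64(0.53), np.float64(0.21)), (130, np.float64(0.87), np.float64(0.5), np.float64(0.19))]
40 [(10, 
[... 3409 characters left out ...]
67), np.float64(-0.08)), (100, np.float64(0.38), np.float64(0.58), np.float64(0.08)), (115, np.float64(0.38), np.float64(0.55), np.float64(0.06)), (130, np.float64(0.38), np.float64(0.53), np.float64(0.01))]
280 [(10, np.float64(0.32), np.float64(0.85), np.float64(-0.06)), (25, np.float64(0.32), np.float64(0.81), np.float64(-0.06)), (40, np.float64(0.32), np.float64(0.77), np.float64(-0.05)), (55, np.float64(0.32), np.float64(0.73), np.float64(-0.06)), (70, np.float64(0.32), np.float64(0.7), np.float64(-0.07)), (85, np.float64(0.32), np.float64(0.67), np.float64(-0.07)), (100, np.float64(0.33), np.float64(0.59), np.float64(0.03)), (115, np.float64(0.33), np.float64(0.57), np.float64(-0.03))]
```

It's the bench's side wall, at y 0.53–0.60, rising towards the back. The path at z 0.21 and above clears it, so I'm moving above the knob.

```bash
python3 -m jog '[{"x":-0.045,"y":-0.026,"z":-0.006},{"x":-0.045,"y":-0.026,"z":-0.006},{"x":-0.045,"y":-0.026,"z":-0.006},{"x":-0.045,"y":-0.026,"z":-0.006},{"x":-0.045,"y":-0.026,"z":-0.006},{"x":-0.045,"y":-0.026,"z":-0.006},{"x":-0.045,"y":-0.026,"z":-0.006},{"x":-0.045,"y":-0.026,"z":-0.006}]'
python3 - <<'E'
from h import *
p,P,c=cloud("wrist"); cv2.imwrite("pics/w1.png",cv2.cvtColor(p,cv2.COLOR_RGB2BGR)); np.save("w1.npy",P)
for n in("stage","knob_axis","fine_axis","index_mark","lock_foot"):
    print(n,[(np.round(x["xyz"],4),round(x["score"],2)) for x in r.landmark_of(n,"wrist")[:2]])
print(np.round(c["extrinsics"],3))
E
```

```text
stage []
knob_axis []
fine_axis []
index_mark []
lock_foot [(array([ 0.406 ,  0.494 , -0.0063]), 0.54)]
[[ 0.262  0.922  0.286  0.102]
 [ 0.965 -0.25  -0.077  0.67 ]
 [ 0.001  0.297 -0.955  0.373]
 [ 0.     0.     0.     1.   ]]validation failed for argument at $[0]...
```

View pics/w1.png

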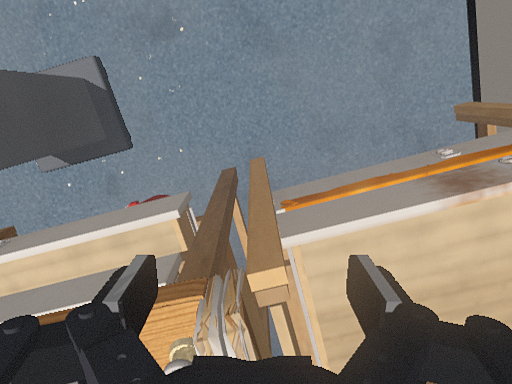

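The move was refused because every field is required. I'm sending it again in full form.

```bash
python3 -m jog '[{"fingers":0.085,"x":-0.045,"y":-0.026,"z":-0.006,"rx":0,"ry":0,"rz":0},{"fingers":0.085,"x":-0.045,"y":-0.026,"z":-0.006,"rx":0,"ry":0,"rz":0},{"fingers":0.085,"x":-0.045,"y":-0.026,"z":-0.006,"rx":0,"ry":0,"rz":0},{"fingers":0.085,"x":-0.045,"y":-0.026,"z":-0.006,"rx":0,"ry":0,"rz":0},{"fingers":0.085,"x":-0.045,"y":-0.026,"z":-0.006,"rx":0,"ry":0,"rz":0},{"fingers":0.085,"x":-0.045,"y":-0.026,"z":-0.006,"rx":0,"ry":0,"rz":0},{"fingers":0.085,"x":-0.045,"y":-0.026,"z":-0.006,"rx":0,"ry":0,"rz":0},{"fingers":0.085,"x":-0.045,"y":-0.026,"z":-0.006,"rx":0,"ry":0,"rz":0}]'
python3 - <<'E'
from h import *
p,P,c=cloud("wrist"); cv2.imwrite("pics/w2.png",cv2.cvtColor(p,cv2.COLOR_RGB2BGR)); np.save("w2.npy",P)
for n in("stage","knob_axis","fine_axis","index_mark","lock_foot"):
    print(n,[(np.round(x["xyz"],4),round(x["score"],2)) for x in r.landmark_of(n,"wrist")[:2]])
E
```

```text
clock: 1.95
tcp_pos: [0.4704, 0.3557, 0.2583]
orientation: [0.413, 3.114, 0.001]
contact_force: [1.0, 0.7, 0.8]
grip_width: 0.0848
gripper_force: 0.0
stage [(array([ 0.5245,  0.3475, -0.0006]), 0.66)]
knob_axis [(array([0.4657, 0.3602, 0.0495]), 0.6)]
fine_axis [(array([0.4714, 0.3575, 0.0746]), 0.65)]
index_mark [(array([0.4279, 0.3633, 0.0295]), 0.73)]
lock_foot [(array([0.5768, 0.3401, 0.0242]), 0.92)]
```

View pics/w2.png

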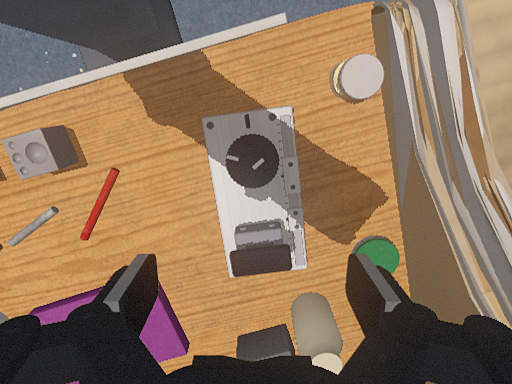

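The wrist view shows the knobs at (252,160). The coarse line is at about (232,158), the fine line at about (258,163), the ridge at (248,120) and the bar at (262,260). Next I'll compute the angles and positions.

```bash
cat >> h.py <<'E'
def analyse(p,P,v0=100,v1=215,u0=195,u1=305,yaw=None):
    z=P[...,2]; g=p.max(-1).astype(int)
    v,u=np.mgrid[:384,:512]
    X=P[...,:2]
    m=(abs(z-.024)<.006)&(np.hypot(X[...,0]-.523,X[...,1]-.348)<.13)
    c,s,a=cv2.minAreaRect((X[m]*1000).astype(np.float32)); print("base rect",np.round(c,1),np.round(s,1),round(a,1))
    near=np.hypot(X[...,0]-.470,X[...,1]-.358)
    for nm,lo,hi,R in(("coarse",.055,.0655,.036),("fine",.083,.097,.02)):
        m=(z>lo)&(z<hi)&(near<R); 
        (cx,cy),rad=cv2.minEnclosingCircle((X[m]*1000).astype(np.float32))
        w=m&(g>110)
        print(nm,m.sum(),"z",round(np.median(z[m]),4),"circ",round(cx,1),round(cy,1),round(rad,1),"white",w.sum(),np.round(X[w].mean(0)*1000,1))
        A=X[w]*1000; q=A-A.mean(0); d=np.linalg.svd(q,full_matrices=False)[2][0]
        print("  line dir deg",round(np.degrees(np.arctan2(d[1],d[0])),1),"px",u[w].mean().round(1),v[w].mean().round(1))
    m=(z>.075)&(np.hypot(X[...,0]-.577,X[...,1]-.340)<.05)
    c,s,a=cv2.minAreaRect((X[m]*1000).astype(np.float32)); print("bar",m.sum(),np.round(c,1),np.round(s,1),round(a,1),"z",np.percentile(z[m],[5,25,50,75,95]).round(4))
    m=(z>.026)&(z<.034)&(g<70)&(np.hypot(X[...,0]-.427,X[...,1]-.364)<.014); print("ridge",m.sum(),np.round(X[m].mean(0)*1000,1))
E
python3 - <<'E'
from h import *
p=cv2.cvtColor(cv2.imread("pics/w2.png"),cv2.COLOR_BGR2RGB); analyse(p,np.load("w2.npy"))
E
```

```text
base rect [522.2 348.1] [110.2 219.9] 82.6
coarse 1437 z 0.0592 circ 467.6 355.2 30.9 white 82 [467.2 335.5]
  line dir deg 15.2 px 234.8 167.0
fine 667 z 0.0891 circ 467.7 355.4 15.9 white 56 [463.5 362.5]
  line dir deg -63.4 px 257.5 163.4
bar 1615 [575.1 336.1] [70.  32.2] 82.9 z [0.0848 0.0888 0.0895 0.0901 0.0911]
ridge 42 [423.7 361.6]
```

```bash
cat >> h.py <<'E'
def lines(p,P,cx=467.6,cy=355.3,th=150):
    X=P[...,:2]*1000-np.array([cx,cy]); z=P[...,2]; g=p.min(-1).astype(int); rr=np.hypot(X[...,0],X[...,1])
    for nm,lo,hi,R in(("coarse",.055,.0655,27.5),("fine",.083,.097,14)):
        m=(z>lo)&(z<hi)&(rr<R); print(nm,"gray pct",np.percentile(g[m],[50,90,95,98]))
        n,l,s,c=cv2.connectedComponentsWithStats((m&(g>th)).astype(np.uint8))
        for i in range(1,n):
            if s[i,4]>6:
                A=X[l==i]; q=A.mean(0); d=np.linalg.svd(A-q,full_matrices=False)[2][0]; d*=np.sign(d@q)
                print("  ",s[i,4],"px",c[i].round(1),"mean",q.round(1),"from axis deg",round(np.degrees(np.arctan2(q[1],q[0])),1),"dir",round(np.degrees(np.arctan2(d[1],d[0])),1))
E
python3 - <<'E'
from h import *
p=cv2.cvtColor(cv2.imread("pics/w2.png"),cv2.COLOR_BGR2RGB); P=np.load("w2.npy")
for th in(90,120): lines(p,P,th=th)
cv2.imwrite("pics/w2c.png",cv2.cvtColor(cv2.resize(p[95:215,190:310],None,fx=5,fy=5,interpolation=cv2.INTER_CUBIC),cv2.COLOR_RGB2BGR))
E
```

```text
coarse gray pct [ 52.  64.  69. 135.]
   40 px [233.  157.7] mean [-11.5 -18.8] from axis deg -121.5 dir -119.2
fine gray pct [ 58.    83.4  142.35 145.  ]
   52 px [257.  163.9] mean [-3.7  6.5] from axis deg 119.8 dir 115.7
coarse gray pct [ 52.  64.  69. 135.]
   30 px [232.8 158. ] mean [-11.3 -19. ] from axis deg -120.8 dir -119.6
fine gray pct [ 58.    83.4  142.35 145.  ]
   43 px [257.1 164.1] mean [-3.6  6.6] from axis deg 118.4 dir 117.3
```

View pics/w2c.png

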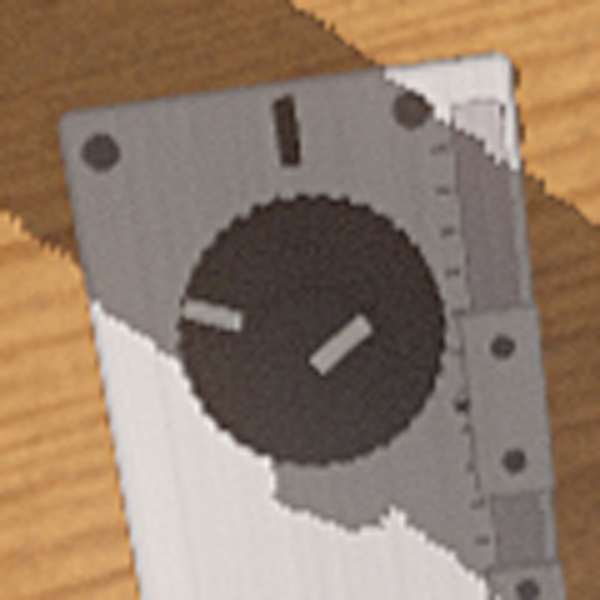

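Coarse line is at about 239.5° and fine at about 118°. The index is at about 172.5°, with stage yaw −7.4°. So coarse needs about 67° clockwise and fine about 54° counter-clockwise. I'm descending over the coarse knob.

```bash
python3 -m jog '[{"fingers":0.085,"x":0.0025,"y":0,"z":0.027,"rx":0,"ry":0,"rz":0},{"fingers":0.085,"x":0,"y":0,"z":0.034,"rx":0,"ry":0,"rz":0},{"fingers":0.085,"x":0,"y":0,"z":0.034,"rx":0,"ry":0,"rz":0},{"fingers":0.085,"x":0,"y":0,"z":0.034,"rx":0,"ry":0,"rz":0},{"fingers":0.085,"x":0,"y":0,"z":0.034,"rx":0,"ry":0,"rz":0},{"fingers":0.085,"x":0,"y":0,"z":0.030,"rx":0,"ry":0,"rz":0},{"fingers":0.085,"x":0,"y":0,"z":0.025,"rx":0,"ry":0,"rz":0},{"fingers":0.085,"x":0,"y":0,"z":0,"rx":0,"ry":0,"rz":0}]' && python3 -m jog '[{"fingers":0.064,"x":0,"y":0,"z":0,"rx":0,"ry":0,"rz":0},{"fingers":0.064,"x":0,"y":0,"z":0,"rx":0,"ry":0,"rz":0},{"fingers":0.064,"x":0,"y":0,"z":0,"rx":0,"ry":0,"rz":0},{"fingers":0.064,"x":0,"y":0,"z":0,"rx":0,"ry":0,"rz":0}]' 20; python3 -c "
from bench import r;print(r.get_obs()['joints'])"
```

```text
clock: 3.25
tcp_pos: [0.4643, 0.3581, 0.0379]
orientation: [-0.408, -3.112, 0.004]
contact_force: [-0.5, -0.6, 1.1]
grip_width: 0.0847
gripper_force: 0.0
clock: 3.75
tcp_pos: [0.4671, 0.3578, 0.0403]
orientation: [0.413, 3.114, 0.001]
contact_force: [-0.9, 0.8, 0.9]
grip_width: 0.064
gripper_force: 0.0
[-0.85532974  0.54768788  0.12542124  1.90464688 -0.10206111  0.69441713
  0.63729697]
```

```bash
python3 -m jog '[{"fingers":0.054,"x":0,"y":0,"z":0.002,"rx":0,"ry":0,"rz":0},{"fingers":0.054,"x":0,"y":0,"z":0,"rx":0,"ry":0,"rz":0},{"fingers":0.054,"x":0,"y":0,"z":0,"rx":0,"ry":0,"rz":0},{"fingers":0.054,"x":0,"y":0,"z":0,"rx":0,"ry":0,"rz":0}]' 20
```

```text
clock: 4.25
tcp_pos: [0.4669, 0.3576, 0.0378]
orientation: [-0.413, -3.114, 0.0]
contact_force: [-0.3, 0.1, 0.4]
grip_width: 0.0538
gripper_force: 0.0
```

No contact at 54 mm opening, so I'll take a look.

```bash
python3 - <<'E'
from h import *
p,P,c=cloud("wrist"); q,Q,_=cloud("scene")
cv2.imwrite("pics/g1.png",cv2.cvtColor(np.hstack([cv2.resize(p,(400,300)),cv2.resize(q[130:250,140:300],(400,300))]),cv2.COLOR_RGB2BGR))
print(np.round(c["extrinsics"][:3,3],3)); E=r.get_obs(); print(E["grip_width"],E["contact_force"])
E
```

```text
[0.393 0.376 0.201]
0.05407348917054607 [ 0.13590027 -0.85460695 -0.03610125]
```

View pics/g1.png

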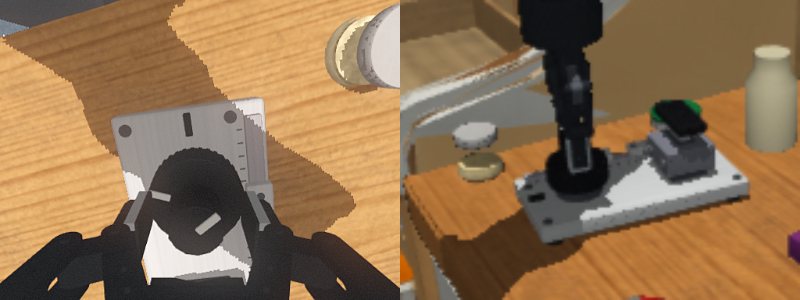

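```bash
python3 - <<'E'
from h import *
from scipy.spatial.transform import Rotation as R
p,P,c=cloud("wrist"); o=r.get_obs(); T=R.from_rotvec(o["orientation"]).as_matrix(); L=(P-o["tcp_pos"])@T*1000
E=c["extrinsics"];K=c["mtx"]
def pr(w): q=E[:3,:3].T@(np.array(w)-E[:3,3]); q=K@q; return (q[:2]/q[2]).round(0)
print("tcp",pr(o["tcp_pos"]),"coarse top",pr([.4676,.3563,.06]),"fine top",pr([.4676,.3563,.09]),[pr(o["tcp_pos"]+T@np.array([0,s*.027,h])) for s in(1,-1) for h in(0,-.02)])
for v in range(215,330,10): print(v,[(u,*L[v,u].round(0).astype(int)) for u in list(range(150,200,8))+list(range(305,350,8)) if not np.isnan(L[v,u,0])])
z=P[...,2]
for lo,hi in((.055,.064),(.083,.097)):
    m=(z>lo)&(z<hi)&(np.hypot(P[...,0]-.468,P[...,1]-.357)<.036); cc,rr=cv2.minEnclosingCircle((P[m][:,:2]*1000).astype(np.float32)); print(lo,cc,rr,m.sum())
cv2.imwrite("pics/g2.png",cv2.cvtColor(cv2.resize(p[160:384,120:380],None,fx=2.6,fy=2.6),cv2.COLOR_RGB2BGR))
E
```

```text
tcp [254. 240.] coarse top [253. 261.] fine top [253. 299.] [array([304., 240.]), array([310., 257.]), array([205., 240.]), array([200., 257.])]
215 [(150, np.int64(1), np.int64(-68), np.int64(38)), (158, np.int64(9), np.int64(-56), np.int64(15)), (166, np.int64(9), np.int64(-51), np.int64(14)), (174, np.int64(9), np.int64(-47), np.int64(15)), (182, np.int64(9), np.int64(-42), np.int64(14)), (190, np.int64(9), np.int64(-37), np.int64(14)), (198, np.int64(9), np.int64(-33), np.int64(15)), (305, np.int64(9), np.int64(29), np.int64(14)), (313, np.int64(9), np.int64(34), np.int64(14)), (321, np.int64(11), np.int64(38), np.int64(10)), (329, np.int64(11), np.int64(42), np.int64(9)), (337, np.int64(11), np.int64(47), np.int64(9)), (345, np.int64(0), np.int64(60), np.int64(39))]
225 [(150, np.int64(-7), np.int64(-69), np.int64(38)), (158, np.int64(3), np.int64(-57), np.int64(15)), (166, np.int64(3), np.int64(-52), np.int64(15)), (182, np.int64(3), np.int64(-42), np.int64(14)), (190, np.int64(3), np.int64(-38), np.int64(14)), (198, np.int64(16), np.int64(-27), np.int64(-19)), (305, np.int64(3
[... 6270 characters left out ...]
int64(-90)), (166, np.int64(17), np.int64(-25), np.int64(-90)), (174, np.int64(17), np.int64(-22), np.int64(-90)), (182, np.int64(-9), np.int64(-29), np.int64(-57)), (190, np.int64(-68), np.int64(-42), np.int64(15)), (198, np.int64(-68), np.int64(-37), np.int64(15)), (305, np.int64(-67), np.int64(33), np.int64(14)), (313, np.int64(-67), np.int64(38), np.int64(15)), (321, np.int64(-9), np.int64(25), np.int64(-57)), (329, np.int64(17), np.int64(19), np.int64(-91)), (337, np.int64(17), np.int64(21), np.int64(-90)), (345, np.int64(18), np.int64(23), np.int64(-91))]
0.055 (467.16552734375, 355.9217224121094) 31.10179901123047 5983
0.083 (459.985595703125, 359.6019287109375) 34.54994201660156 5719
```

View pics/g2.png

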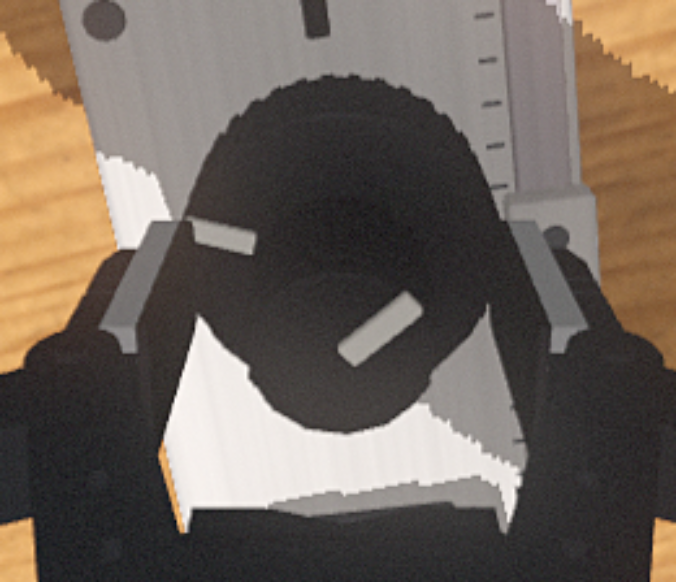

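The depth shows the pad ends sit about 24 mm behind the TCP at this opening, at z ≈ 0.062, just above the coarse knob. They're centred over it, so I'll open, go 13 mm lower and grip.

```bash
python3 -m jog '[{"fingers":0.075,"x":0,"y":0,"z":0,"rx":0,"ry":0,"rz":0},{"fingers":0.075,"x":0,"y":0,"z":0,"rx":0,"ry":0,"rz":0},{"fingers":0.075,"x":0,"y":0,"z":0,"rx":0,"ry":0,"rz":0},{"fingers":0.075,"x":0,"y":0,"z":0.007,"rx":0,"ry":0,"rz":0},{"fingers":0.075,"x":0,"y":0,"z":0.006,"rx":0,"ry":0,"rz":0}]' 20 && python3 -m jog '[{"fingers":0.05,"x":0,"y":0,"z":0,"rx":0,"ry":0,"rz":0},{"fingers":0.05,"x":0,"y":0,"z":0,"rx":0,"ry":0,"rz":0},{"fingers":0.05,"x":0,"y":0,"z":0,"rx":0,"ry":0,"rz":0},{"fingers":0.05,"x":0,"y":0,"z":0,"rx":0,"ry":0,"rz":0}]' 20
```

```text
clock: 5.03
tcp_pos: [0.4667, 0.3575, 0.0242]
orientation: [-0.413, -3.114, 0.0]
contact_force: [0.0, -0.0, -1.3]
grip_width: 0.0748
gripper_force: 0.0
clock: 5.52
tcp_pos: [0.4664, 0.3574, 0.0243]
orientation: [-0.413, -3.114, 0.001]
contact_force: [0.5, 0.1, -6.8]
grip_width: 0.0588
gripper_force: 23.1
```

Gripped at 58.8 mm. I'm turning it 67° clockwise.

```bash
python3 -m jog '[{"fingers":0.05,"x":0,"y":0,"z":0,"rx":0,"ry":0,"rz":8},{"fingers":0.05,"x":0,"y":0,"z":0,"rx":0,"ry":0,"rz":8.5},{"fingers":0.05,"x":0,"y":0,"z":0,"rx":0,"ry":0,"rz":8.5},{"fingers":0.05,"x":0,"y":0,"z":0,"rx":0,"ry":0,"rz":8.5},{"fingers":0.05,"x":0,"y":0,"z":0,"rx":0,"ry":0,"rz":8.5},{"fingers":0.05,"x":0,"y":0,"z":0,"rx":0,"ry":0,"rz":8.5},{"fingers":0.05,"x":0,"y":0,"z":0,"rx":0,"ry":0,"rz":8.5},{"fingers":0.05,"x":0,"y":0,"z":0,"rx":0,"ry":0,"rz":8}]' && python3 -m jog '[{"fingers":0.05,"x":0,"y":0,"z":0,"rx":0,"ry":0,"rz":0},{"fingers":0.05,"x":0,"y":0,"z":0,"rx":0,"ry":0,"rz":0}]'
python3 - <<'E'
from h import *
p,P,c=cloud("wrist"); np.save("w3.npy",P); cv2.imwrite("pics/w3.png",cv2.cvtColor(p,cv2.COLOR_RGB2BGR))
lines(p,P,467.2,355.9,th=100)
E
```

```text
clock: 6.52
tcp_pos: [0.4677, 0.3585, 0.0244]
orientation: [2.067, 2.364, 0.003]
contact_force: [4.4, 3.2, -14.0]
grip_width: 0.0587
gripper_force: 24.5
clock: 6.78
tcp_pos: [0.4677, 0.3585, 0.0245]
orientation: [2.061, 2.37, 0.003]
contact_force: [4.5, 2.9, -13.0]
grip_width: 0.059
gripper_force: 24.6
coarse gray pct [ 49.  67.  75. 179.]
   253 px [203.2 265.5] mean [-21.8   2.7] from axis deg 173.1 dir 173.1
fine gray pct [ 48.  95. 179. 182.]
   394 px [245.  304.7] mean [-3.4  6.8] from axis deg 116.4 dir 117.0
```

View pics/w3.png

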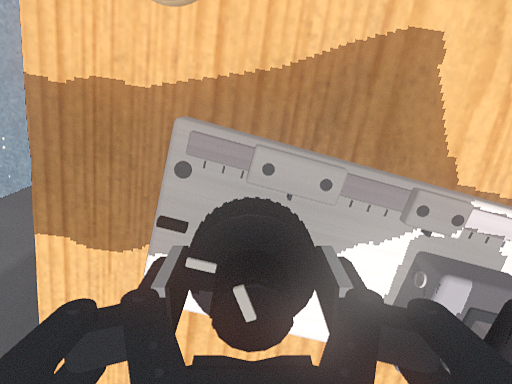

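The coarse line is at 173.1° at pixel (203,265), and the ridge is at (172,225). I'll compare against the ridge and base edge in this same view.

```bash
cat >> h.py <<'E'
def ridge(p,P,box,cx=467.2,cy=355.9):
    v0,v1,u0,u1=box; m=np.zeros(p.shape[:2],bool); m[v0:v1,u0:u1]=p[v0:v1,u0:u1].max(-1)<75
    A=P[m][:,:2]*1000-[cx,cy]; q=A.mean(0); d=np.linalg.svd(A-q,full_matrices=False)[2][0]; d*=np.sign(d@q)
    print("ridge",m.sum(),q.round(1),"ang",np.degrees(np.arctan2(q[1],q[0])).round(1),"dir",np.degrees(np.arctan2(d[1],d[0])).round(1),"z",np.median(P[m][:,2]).round(3))
E
python3 - <<'E'
from h import *
p=cv2.cvtColor(cv2.imread("pics/w3.png"),cv2.COLOR_BGR2RGB); P=np.load("w3.npy")
ridge(p,P,(210,242,155,190))
z=P[...,2]; m=(z>.055)&(z<.064)&(np.hypot(P[...,0]-.468,P[...,1]-.357)<.036); print(cv2.minEnclosingCircle((P[m][:,:2]*1000).astype(np.float32)))
A=P[118:131,176:400]; 
E
```

```text
Traceback (most recent call last):
  File "h.py", line 35, in ridge
    A=P[m][:,:2]*1000-[cx,cy]; q=A.mean(0); d=np.linalg.svd(A-q,full_matrices=False)[2][0]; d*=np.sign(d@q)
                                              ~~~~~~~~~~~~~^^^^^^^^^^^^^^^^^^^^^^^^^
numpy.linalg.LinAlgError: SVD did not converge
```

```bash
sed -i 's/A=P\[m\]\[:,:2\]/m\&=~np.isnan(P[...,0]); A=P[m][:,:2]/' h.py; python3 - <<'E'
from h import *
p=cv2.cvtColor(cv2.imread("pics/w3.png"),cv2.COLOR_BGR2RGB); P=np.load("w3.npy")
ridge(p,P,(210,242,155,190))
z=P[...,2]; m=(z>.055)&(z<.0615)&(np.hypot(P[...,0]-.468,P[...,1]-.357)<.033); print(cv2.minEnclosingCircle((P[m][:,:2]*1000).astype(np.float32)))
E
```

```text
ridge 315 [-43.    6.3] ang 171.7 dir 172.8 z 0.029
((467.98040771484375, 357.418701171875), 32.81111145019531)
```

The ridge direction is 172.8° and the coarse line is 173.1°, which is good. I'll release, rise to the fine knob and check again.

```bash
python3 -m jog '[{"fingers":0.078,"x":0,"y":0,"z":0,"rx":0,"ry":0,"rz":0},{"fingers":0.078,"x":0,"y":0,"z":0,"rx":0,"ry":0,"rz":0},{"fingers":0.078,"x":0,"y":0,"z":0,"rx":0,"ry":0,"rz":0},{"fingers":0.078,"x":0,"y":0,"z":-0.015,"rx":0,"ry":0,"rz":0},{"fingers":0.078,"x":0,"y":0,"z":-0.03,"rx":0,"ry":0,"rz":0},{"fingers":0.078,"x":0,"y":0,"z":-0.04,"rx":0,"ry":0,"rz":0},{"fingers":0.078,"x":0,"y":0,"z":-0.02,"rx":0,"ry":0,"rz":0},{"fingers":0.078,"x":0,"y":0,"z":0,"rx":0,"ry":0,"rz":0}]'
python3 - <<'E'
from h import *
p,P,c=cloud("wrist"); np.save("w4.npy",P); cv2.imwrite("pics/w4.png",cv2.cvtColor(p,cv2.COLOR_RGB2BGR))
E=c["extrinsics"];K=c["mtx"]; q=K@(E[:3,:3].T@(np.array([.424,.362,.03])-E[:3,3])); u,v=(q[:2]/q[2]).astype(int); print(u,v)
z=P[...,2]; n=np.hypot(P[...,0]-.4675,P[...,1]-.356)
for lo,hi,R in((.055,.0625,.033),(.085,.094,.02)):
    m=(z>lo)&(z<hi)&(n<R); print(cv2.minEnclosingCircle((P[m][:,:2]*1000).astype(np.float32)))
lines(p,P,467.4,356,th=100); ridge(p,P,(v-18,v+18,u-20,u+20))
E
```

```text
clock: 7.82
tcp_pos: [0.4681, 0.3585, 0.1324]
orientation: [-2.064, -2.369, -0.007]
contact_force: [0.4, -0.1, 0.2]
grip_width: 0.0777
gripper_force: 0.0
200 176
((467.0411682128906, 355.337158203125), 30.910398483276367)
((467.0123291015625, 355.4369812011719), 16.07589340209961)
coarse gray pct [ 61.  91.  95. 155.]
   81 px [222.6 194.5] mean [-22.    2.5] from axis deg 173.6 dir 173.4
fine gray pct [ 69.  91. 155. 159.]
   112 px [247.  205.3] mean [-3.6  6.5] from axis deg 118.9 dir 117.1
ridge 170 [-37.6   7.2] ang 169.1 dir -171.1 z 0.03
```

```bash
python3 -m jog '[{"fingers":0.05,"x":0,"y":0,"z":0.02,"rx":0,"ry":0,"rz":0},{"fingers":0.05,"x":0,"y":0,"z":0.03,"rx":0,"ry":0,"rz":0},{"fingers":0.05,"x":0,"y":0,"z":0.028,"rx":0,"ry":0,"rz":0},{"fingers":0.02,"x":0,"y":0,"z":0,"rx":0,"ry":0,"rz":0},{"fingers":0.02,"x":0,"y":0,"z":0,"rx":0,"ry":0,"rz":0},{"fingers":0.02,"x":0,"y":0,"z":0,"rx":0,"ry":0,"rz":0},{"fingers":0.02,"x":0,"y":0,"z":0,"rx":0,"ry":0,"rz":0}]' 20
```

```text
clock: 8.75
tcp_pos: [0.4679, 0.3564, 0.0506]
orientation: [2.062, 2.366, -0.0]
contact_force: [7.8, 1.5, -21.2]
grip_width: 0.0289
gripper_force: 22.8
```

```bash
python3 -m jog '[{"fingers":0.02,"x":0,"y":0,"z":0,"rx":0,"ry":0,"rz":-8},{"fingers":0.02,"x":0,"y":0,"z":0,"rx":0,"ry":0,"rz":-8},{"fingers":0.02,"x":0,"y":0,"z":0,"rx":0,"ry":0,"rz":-8},{"fingers":0.02,"x":0,"y":0,"z":0,"rx":0,"ry":0,"rz":-8},{"fingers":0.02,"x":0,"y":0,"z":0,"rx":0,"ry":0,"rz":-8},{"fingers":0.02,"x":0,"y":0,"z":0,"rx":0,"ry":0,"rz":-8},{"fingers":0.02,"x":0,"y":0,"z":0,"rx":0,"ry":0,"rz":-8},{"fingers":0.02,"x":0,"y":0,"z":0,"rx":0,"ry":0,"rz":0}]'
python3 - <<'E'
from h import *
p,P,c=cloud("wrist"); lines(p,P,467,355.4,th=100)
E
```

```text
clock: 9.75
tcp_pos: [0.4682, 0.3567, 0.0507]
orientation: [0.708, 3.058, -0.001]
contact_force: [7.4, 3.5, -19.5]
grip_width: 0.0291
gripper_force: 22.8
coarse gray pct [ 48.   67.  138.1 160. ]
   174 px [237.1 208.8] mean [-21.9   2.9] from axis deg 172.5 dir 173.9
fine gray pct [ 55.  91. 158. 162.]
   271 px [246.  263.2] mean [-7.4  1.2] from axis deg 171.0 dir 172.8
```

```bash
python3 -m jog '[{"fingers":0.06,"x":0,"y":0,"z":0,"rx":0,"ry":0,"rz":0},{"fingers":0.06,"x":0,"y":0,"z":0,"rx":0,"ry":0,"rz":0},{"fingers":0.06,"x":0,"y":0,"z":0,"rx":0,"ry":0,"rz":0},{"fingers":0.06,"x":0,"y":0,"z":-0.02,"rx":0,"ry":0,"rz":0},{"fingers":0.06,"x":0,"y":0,"z":-0.04,"rx":0,"ry":0,"rz":0},{"fingers":0.06,"x":0,"y":0,"z":-0.04,"rx":0,"ry":0,"rz":0},{"fingers":0.06,"x":0,"y":0,"z":0,"rx":0,"ry":0,"rz":0}]'
python3 - <<'E'
from h import *
p,P,c=cloud("wrist"); np.save("w5.npy",P); cv2.imwrite("pics/w5.png",cv2.cvtColor(cv2.resize(p[60:300,130:430],(750,600),interpolation=cv2.INTER_CUBIC),cv2.COLOR_RGB2BGR)); cv2.imwrite("pics/w5f.png",p[...,::-1])
lines(p,P,467,355.4,th=100)
for n in("lock_foot","lock_bar"): print(n,[(np.round(x["xyz"],4),round(x["score"],2)) for x in (r.landmark_of if n=="lock_foot" else r.search_frame)(n,"wrist")[:2]])
E
```

```text
clock: 10.68
tcp_pos: [0.4688, 0.3592, 0.1556]
orientation: [0.709, 3.057, 0.009]
contact_force: [0.2, -0.5, -0.8]
grip_width: 0.0597
gripper_force: 0.0
coarse gray pct [ 57.   73.8  81.  150. ]
   68 px [238.8 166.1] mean [-21.7   2.8] from axis deg 172.6 dir 172.2
fine gray pct [ 70.   83.9 151.  155. ]
   95 px [244.3 192.9] mean [-7.4  1.1] from axis deg 171.3 dir 174.4
lock_foot [(array([0.574 , 0.3403, 0.0233]), 0.59), (array([0.467 , 0.356 , 0.0759]), 0.48)]
lock_bar [(array([0.5708, 0.341 , 0.0932]), 0.8), (array([0.5028, 0.3511, 0.0293]), 0.69)]
```

View pics/w5.png

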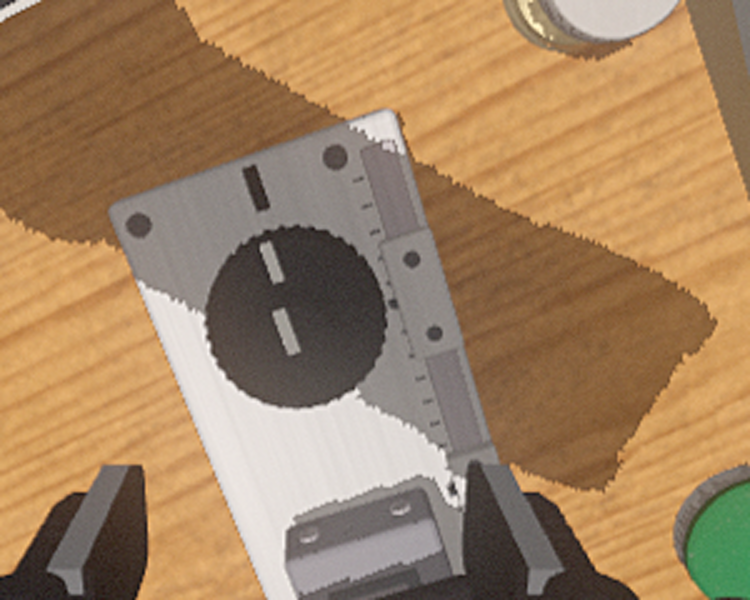

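Ridge, coarse line and fine line are all in one row, at about 172.5°. Now I'll close the fingers and go above the lock bar.

```bash
python3 -m jog '[{"fingers":0,"x":-0.0352,"y":0.009,"z":0,"rx":0,"ry":0,"rz":0},{"fingers":0,"x":-0.0352,"y":0.009,"z":0,"rx":0,"ry":0,"rz":0},{"fingers":0,"x":-0.0352,"y":0.009,"z":0,"rx":0,"ry":0,"rz":0},{"fingers":0,"x":0,"y":0,"z":0.015,"rx":0,"ry":0,"rz":0},{"fingers":0,"x":0,"y":0,"z":0.015,"rx":0,"ry":0,"rz":0},{"fingers":0,"x":0,"y":0,"z":0.015,"rx":0,"ry":0,"rz":0},{"fingers":0,"x":0,"y":0,"z":0,"rx":0,"ry":0,"rz":0}]'
python3 - <<'E'
from h import *
p,P,c=cloud("wrist"); cv2.imwrite("pics/w6.png",p[...,::-1])
z=P[...,2]; o=r.get_obs(); print(o["tcp_pos"],o["contact_force"])
m=(z>.083)&(z<.096)&(np.hypot(P[...,0]-.576,P[...,1]-.337)<.045); print(cv2.minAreaRect((P[m][:,:2]*1000).astype(np.float32)),np.percentile(z[m],[10,50,90]))
E
```

```text
clock: 11.7
tcp_pos: [0.5715, 0.3354, 0.1047]
orientation: [-0.707, -3.058, 0.004]
contact_force: [0.2, -0.3, 0.5]
grip_width: -0.0
gripper_force: 0.0
[0.5724295  0.33562893 0.10592592] [-0.16833468  0.91049639  0.13300077]
((575.2914428710938, 336.265625), (70.19820404052734, 31.942214965820312), 82.0595474243164) [0.08766093 0.08950888 0.09058916]
```

View pics/w6.png

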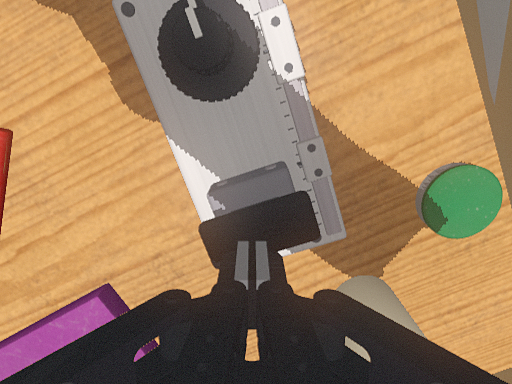

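The closed fingertips are over the bar: tips at (250,243), bar centre about (262,228). I'm making a small correction, then descending slowly and watching the force.

```bash
Z='"rx":0,"ry":0,"rz":0'; python3 -m jog '[{"fingers":0,"x":-0.002,"y":0.002,"z":0.006,"rx":0,"ry":0,"rz":0},{"fingers":0,"x":0,"y":0,"z":0.004,"rx":0,"ry":0,"rz":0},{"fingers":0,"x":0,"y":0,"z":0,"rx":0,"ry":0,"rz":0}]'; python3 -m jog '[{"fingers":0,"x":0,"y":0,"z":0.003,"rx":0,"ry":0,"rz":0},{"fingers":0,"x":0,"y":0,"z":0,"rx":0,"ry":0,"rz":0}]'; python3 -m jog '[{"fingers":0,"x":0,"y":0,"z":0.003,"rx":0,"ry":0,"rz":0},{"fingers":0,"x":0,"y":0,"z":0,"rx":0,"ry":0,"rz":0}]'
```

```text
clock: 12.12
tcp_pos: [0.5761, 0.3362, 0.0966]
orientation: [-0.71, -3.06, 0.0]
contact_force: [-0.7, 0.1, 0.1]
grip_width: -0.0001
gripper_force: 0.0
clock: 12.38
tcp_pos: [0.5762, 0.3362, 0.0936]
orientation: [-0.71, -3.06, 0.0]
contact_force: [-0.1, -0.2, -0.1]
grip_width: -0.0001
gripper_force: 0.0
clock: 12.62
tcp_pos: [0.5761, 0.3362, 0.0905]
orientation: [-0.71, -3.06, 0.001]
contact_force: [0.3, -0.0, -0.8]
grip_width: -0.0002
gripper_force: 0.0
```

```bash
python3 -m jog '[{"fingers":0,"x":0,"y":0,"z":0.0015,"rx":0,"ry":0,"rz":0},{"fingers":0,"x":0,"y":0,"z":0,"rx":0,"ry":0,"rz":0}]'; python3 -m jog '[{"fingers":0,"x":0,"y":0,"z":0.0015,"rx":0,"ry":0,"rz":0},{"fingers":0,"x":0,"y":0,"z":0,"rx":0,"ry":0,"rz":0}]';  python3 -m jog '[{"fingers":0,"x":0,"y":0,"z":0.0015,"rx":0,"ry":0,"rz":0},{"fingers":0,"x":0,"y":0,"z":0,"rx":0,"ry":0,"rz":0}]'
```

```text
clock: 12.88
tcp_pos: [0.5762, 0.3362, 0.0892]
orientation: [-0.71, -3.06, 0.0]
contact_force: [-0.4, 0.4, 0.0]
grip_width: 0.0002
gripper_force: 0.0
clock: 13.12
tcp_pos: [0.5762, 0.3363, 0.0877]
orientation: [-0.71, -3.06, 0.0]
contact_force: [-0.0, 0.1, -0.2]
grip_width: -0.0001
gripper_force: 0.0
clock: 13.38
tcp_pos: [0.5762, 0.3363, 0.0862]
orientation: [-0.71, -3.06, 0.0]
contact_force: [0.1, 0.2, 0.0]
grip_width: 0.0001
gripper_force: 0.0
```

```bash
python3 -m jog '[{"fingers":0,"x":0,"y":0,"z":0.002,"rx":0,"ry":0,"rz":0},{"fingers":0,"x":0,"y":0,"z":0,"rx":0,"ry":0,"rz":0}]'|grep -E "tcp|cont"; python3 -m jog '[{"fingers":0,"x":0,"y":0,"z":0.002,"rx":0,"ry":0,"rz":0},{"fingers":0,"x":0,"y":0,"z":0,"rx":0,"ry":0,"rz":0}]'|grep -E "tcp|cont";  python3 -m jog '[{"fingers":0,"x":0,"y":0,"z":0.002,"rx":0,"ry":0,"rz":0},{"fingers":0,"x":0,"y":0,"z":0,"rx":0,"ry":0,"rz":0}]'|grep -E "tcp|cont"
```

```text
tcp_pos: [0.5761, 0.3363, 0.0841]
contact_force: [-0.3, -0.5, -0.2]
tcp_pos: [0.5762, 0.3362, 0.0821]
contact_force: [-0.2, 0.5, 0.3]
tcp_pos: [0.5762, 0.3362, 0.0801]
contact_force: [-0.3, -0.3, -0.3]
```

```bash
python3 -m jog '[{"fingers":0,"x":0,"y":0,"z":0.0015,"rx":0,"ry":0,"rz":0},{"fingers":0,"x":0,"y":0,"z":0,"rx":0,"ry":0,"rz":0}]'|grep -E "tcp|cont"; python3 -m jog '[{"fingers":0,"x":0,"y":0,"z":0.0015,"rx":0,"ry":0,"rz":0},{"fingers":0,"x":0,"y":0,"z":0,"rx":0,"ry":0,"rz":0}]'|grep -E "tcp|cont";  python3 -m jog '[{"fingers":0,"x":0,"y":0,"z":0.0015,"rx":0,"ry":0,"rz":0},{"fingers":0,"x":0,"y":0,"z":0,"rx":0,"ry":0,"rz":0}]'|grep -E "tcp|cont"
```

```text
tcp_pos: [0.5762, 0.3363, 0.0786]
contact_force: [-0.0, 0.0, -1.1]
tcp_pos: [0.5762, 0.3363, 0.0772]
contact_force: [0.3, -0.0, -0.7]
tcp_pos: [0.5762, 0.3363, 0.0757]
contact_force: [-0.2, 0.2, -0.3]
```

```bash
python3 - <<'E'
from h import *
p,P,c=cloud("wrist"); cv2.imwrite("pics/w7.png",cv2.cvtColor(p,cv2.COLOR_RGB2BGR)); z=P[...,2]
for u in(238,250,262,275): print(u,[(v,(P[v,u]*1000).round(0).astype(int).tolist()) for v in range(195,290,8) if not np.isnan(z[v,u])])
E
```

```text
238 [(195, [553, 337, 62]), (203, [558, 335, 60]), (211, [562, 333, 60]), (219, [566, 331, 63]), (227, [561, 334, 88]), (235, [564, 333, 90]), (243, [563, 334, 103]), (251, [564, 334, 110]), (259, [564, 334, 117]), (267, [564, 334, 122]), (275, [564, 335, 130])]
250 [(195, [556, 343, 61]), (203, [561, 341, 61]), (211, [565, 339, 61]), (219, [560, 341, 87]), (227, [564, 340, 89]), (235, [567, 338, 90]), (243, [566, 339, 102]), (251, [566, 339, 111]), (259, [566, 339, 118]), (267, [566, 339, 124]), (275, [565, 339, 131]), (283, [567, 338, 133])]
262 [(195, [559, 349, 60]), (203, [564, 347, 61]), (211, [568, 345, 62]), (219, [562, 347, 89]), (227, [566, 345, 90]), (235, [570, 344, 90]), (243, [568, 344, 103]), (251, [568, 344, 110]), (259, [568, 343, 117]), (267, [568, 343, 124]), (275, [568, 343, 130]), (283, [567, 343, 137])]
275 [(195, [563, 356, 60]), (203, [567, 354, 61]), (211, [562, 354, 86]), (219, [565, 353, 89]), (227, [568, 351, 91]), (235, [573, 349, 90]), (243, [577, 347, 89]), (251, [581, 346, 90]), (259, [574, 347, 110]), (267, [573, 347, 119]), (275, [573, 346, 125]), (283, [567, 348, 140])]
```

View pics/w7.png

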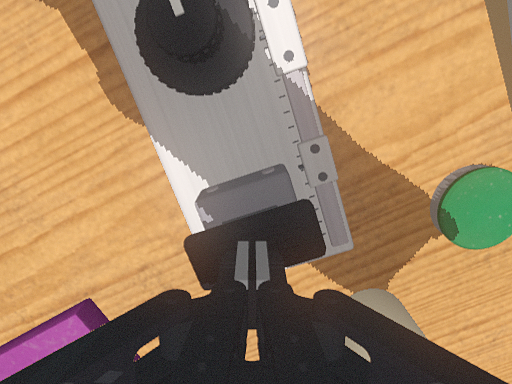

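Depth shows the real fingertips at about z 0.097, still about 7 mm above the bar top at 0.090. Continuing in small steps.

```bash
python3 -m jog '[{"fingers":0,"x":0,"y":0,"z":0.002,"rx":0,"ry":0,"rz":0},{"fingers":0,"x":0,"y":0,"z":0,"rx":0,"ry":0,"rz":0}]'|grep -E "tcp|cont"; python3 -m jog '[{"fingers":0,"x":0,"y":0,"z":0.0015,"rx":0,"ry":0,"rz":0},{"fingers":0,"x":0,"y":0,"z":0,"rx":0,"ry":0,"rz":0}]'|grep -E "tcp|cont";  python3 -m jog '[{"fingers":0,"x":0,"y":0,"z":0.0015,"rx":0,"ry":0,"rz":0},{"fingers":0,"x":0,"y":0,"z":0,"rx":0,"ry":0,"rz":0}]'|grep -E "tcp|cont"
```

```text
tcp_pos: [0.5761, 0.3362, 0.0736]
contact_force: [0.2, 0.3, -0.6]
tcp_pos: [0.5762, 0.3363, 0.0722]
contact_force: [0.2, 0.2, -0.4]
tcp_pos: [0.5762, 0.3362, 0.0706]
contact_force: [0.8, 0.5, 0.0]
```

```bash
python3 -m jog '[{"fingers":0,"x":0,"y":0,"z":0.001,"rx":0,"ry":0,"rz":0},{"fingers":0,"x":0,"y":0,"z":0,"rx":0,"ry":0,"rz":0}]'|grep -E "tcp|cont"; python3 -m jog '[{"fingers":0,"x":0,"y":0,"z":0.001,"rx":0,"ry":0,"rz":0},{"fingers":0,"x":0,"y":0,"z":0,"rx":0,"ry":0,"rz":0}]'|grep -E "tcp|cont";  python3 -m jog '[{"fingers":0,"x":0,"y":0,"z":0.001,"rx":0,"ry":0,"rz":0},{"fingers":0,"x":0,"y":0,"z":0,"rx":0,"ry":0,"rz":0}]'|grep -E "tcp|cont"
```

```text
tcp_pos: [0.5762, 0.3363, 0.0697]
contact_force: [0.1, 0.1, 0.1]
tcp_pos: [0.5763, 0.3364, 0.069]
contact_force: [0.1, -0.1, 1.5]
tcp_pos: [0.5763, 0.3364, 0.0684]
contact_force: [-2.0, -1.3, 6.5]
```

Contact at TCP z ≈ 0.0692. Now I'll press through in 1.5 mm steps.

```bash
python3 -m jog '[{"fingers":0,"x":0,"y":0,"z":0.0015,"rx":0,"ry":0,"rz":0},{"fingers":0,"x":0,"y":0,"z":0,"rx":0,"ry":0,"rz":0}]'|grep -E "tcp|cont"; python3 -m jog '[{"fingers":0,"x":0,"y":0,"z":0.0015,"rx":0,"ry":0,"rz":0},{"fingers":0,"x":0,"y":0,"z":0,"rx":0,"ry":0,"rz":0}]'|grep -E "tcp|cont";  python3 -m jog '[{"fingers":0,"x":0,"y":0,"z":0.001,"rx":0,"ry":0,"rz":0},{"fingers":0,"x":0,"y":0,"z":0,"rx":0,"ry":0,"rz":0}]'|grep -E "tcp|cont"
```

```text
tcp_pos: [0.5763, 0.3364, 0.0674]
contact_force: [-3.0, -1.4, 9.7]
tcp_pos: [0.5762, 0.3364, 0.0659]
contact_force: [-2.8, -1.2, 9.8]
tcp_pos: [0.5761, 0.3365, 0.0643]
contact_force: [-2.5, -0.5, 3.4]
```

```bash
python3 -m jog '[{"fingers":0,"x":0,"y":0,"z":0.001,"rx":0,"ry":0,"rz":0},{"fingers":0,"x":0,"y":0,"z":0,"rx":0,"ry":0,"rz":0}]'|grep -E "tcp|cont"; python3 -m jog '[{"fingers":0,"x":0,"y":0,"z":0.001,"rx":0,"ry":0,"rz":0},{"fingers":0,"x":0,"y":0,"z":0,"rx":0,"ry":0,"rz":0}]'|grep -E "tcp|cont"
```

```text
tcp_pos: [0.5762, 0.3362, 0.0623]
contact_force: [-0.3, -0.3, -0.2]
tcp_pos: [0.5762, 0.3362, 0.0615]
contact_force: [0.7, 0.3, -0.1]
```

Force has dropped to zero, so it snapped away from the tips. I'm retreating straight up and checking.

```bash
python3 -m jog '[{"fingers":0,"x":0,"y":0,"z":-0.01,"rx":0,"ry":0,"rz":0},{"fingers":0,"x":0,"y":0,"z":-0.03,"rx":0,"ry":0,"rz":0},{"fingers":0,"x":0,"y":0,"z":-0.05,"rx":0,"ry":0,"rz":0},{"fingers":0,"x":0,"y":0,"z":-0.05,"rx":0,"ry":0,"rz":0},{"fingers":0,"x":0.045,"y":0,"z":-0.04,"rx":0,"ry":0,"rz":0},{"fingers":0,"x":0.045,"y":0,"z":0,"rx":0,"ry":0,"rz":0},{"fingers":0,"x":0,"y":0,"z":0,"rx":0,"ry":0,"rz":0},{"fingers":0,"x":0,"y":0,"z":0,"rx":0,"ry":0,"rz":0}]'
python3 - <<'E'
from h import *
p,P,c=cloud("wrist"); z=P[...,2]; lines(p,P,467,355.4,th=100)
m=(z>.066)&(z<.1)&(np.hypot(P[...,0]-.575,P[...,1]-.336)<.03); print("bar z",m.sum(),np.percentile(z[m],[10,50,90]))
r.grab_frame("top")
for n in("dapping_cube","bur_block","solder_tin","jar_bench"): print(n,[(np.round(x["xyz"],3)) for x in r.landmark_of(n,"top")[:1]])
E
```

```text
clock: 18.68
tcp_pos: [0.4959, 0.3755, 0.2423]
orientation: [0.71, 3.059, 0.0]
contact_force: [-0.4, 0.0, -0.3]
grip_width: 0.0002
gripper_force: 0.0
coarse gray pct [ 60.    75.    83.   149.64]
   43 px [216.9 132.8] mean [-21.6   2.9] from axis deg 172.4 dir 173.6
fine gray pct [ 66.   84.  149.3 154. ]
   58 px [219.2 150.6] mean [-7.2  1.2] from axis deg 170.7 dir 174.3
bar z 569 [0.07291408 0.07725392 0.07860648]
dapping_cube [array([ 0.393,  0.118, -0.002])]
bur_block [array([ 0.384, -0.019, -0.005])]
solder_tin [array([ 0.656,  0.483, -0.001])]
jar_bench []
```

The bar is down 12 mm (0.0895 → 0.0773) and holding. Both knobs are still lined up within about 1–2°, and the cube, bur block and tin haven't moved. The detector missed the jar, which was never approached. Handing in.

```bash
python3 -c "
from bench import r;print(r.hand_in())"
```

```text
the job is handed in; nothing more can be done
None
```

The job is handed in: the coarse knob, then the fine knob, were lined up with the index ridge to within about 2°, and the lock bar snapped down 12 mm and stayed down; the cube, bur block and tin hadn't moved, but the last camera check missed the jar, which the arm never came near.

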